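# Close the open connector port of a control box with its screw cap

## Robot

A 7-joint arm with a two-finger parallel gripper is mounted at the origin on the work surface. World frame = base frame: x ahead of the robot, y to its left, z up, the work surface at z = 0. Lengths are in m, angles in rad, forces in N, time in s.
With the tool pointing down it reaches from about 0.375 to 0.925 m from the base axis. Payload 3.1 kg.
Tool frame: the origin (TCP) lies between the finger pads; the fingertips stand 19 mm ahead of it and the grasp point (between the pads) is the TCP; z points along the fingers, y is the line along which they close (so a half turn about z gives the same grasp; the last joint's range is limited). The gripper opens to 85 mm and grips with 20 to 120 N. Pads are 22 mm wide; open, the fingers measure 114 mm over their backs; the gripper's body (76 mm by 85 mm) begins 54 mm behind the grasp point. The pads swing forward as they close: fully open they stand 13 mm farther back than shut.
Start: joints at [-0.098, 0.383, 0.044, 1.598, -0.018, 1.161, -0.05], TCP at [0.65, 0, 0.25] pointing down, gripper open.
Joint ranges: [-2.61, 2.61], [-0.41, 2.15], [-1.48, 1.57], [0, 2.5], [-1.57, 4.71], [0.05, 1.97], [-2.85, 2.85]. Speed limits (rad/s): [2.79, 2.79, 3.14, 3.14, 3.14, 3.14, 3.14].

## Interface

Orientations are given as a unit quaternion [x, y, z, w].
In Python, from bench import move_ptp, movel, move_j, move_gripper, pause, inverse_kinematics, read_camera, camera_params, MotionError, sign_off, look_for, tip_of, read_time_s, read_qpos, read_joint_vel, read_effort, read_eef_pos, read_tcp_rot, read_ft_force, read_ft_torque, read_finger_gap, read_grasp_force gives the robot as it stands. Calls block until the motion is done:
- move_ptp(position, orientation): joint-space move of the TCP to a pose.
- movel(position, orientation=None, speed=0.15): straight line of the TCP; orientation=None keeps the orientation; speed is the mean speed in m/s.
- move_j(angles): joint-space move.
- move_gripper(opening, effort=None): finger opening in m; effort is the grip in N (None keeps the last); returns when the fingers have stopped.
- pause(seconds).
- inverse_kinematics(position, orientation): joint angles nearest the present ones, or None.
- read_camera(name): name is "scene" or "side" or "wrist"; returns the picture (400x640x3 uint8, red, green, blue); there is no depth.
- camera_params(name): a dict with "K" (3x3 intrinsics, pixels), "camera_from_world" (4x4, takes a point from world to camera coordinates). Camera axes: x right, y down, z forward; pixel columns grow to the right and rows downward; lengths in m; the calibration is good to about 2 mm. A picture is of the moment at which its call begins: read the wrist's pose just before it. camera_params takes no time and is no camera call; for the wrist camera it gives the pose at the moment of the call.
A pose or a line that the arm cannot do raises MotionError and nothing moves.
- sign_off(): hands the job in; it is judged then, once.
Trained networks look in the newest picture that a camera, given by its name, has taken for a name from the list of things; names that differ only in an ending like _2 or _b are one class to them, and where a whole thing is asked for, a point or a joint stands for the part that bears it (a point fixed in the world has none). Each returns a list of dicts, best first, with "confidence" (0 to 1); they miss things now and then, are a little off and sometimes report something else, mostly with a low value. They report only what shows in the picture. A call takes as long as a camera call. They do not tell look-alikes from the thing itself.
- look_for(camera, name): "at" ([column, row] in pixels, amid what is visible of it).
- tip_of(camera, name): "at" ([column, row] in pixels: a listed point, or the origin of a listed thing).
Readings, each from a call of its own:
- read_time_s(): time.
- read_qpos(): joint angles.
- read_joint_vel(): joint speeds.
- read_effort(): joint torques, N m.
- read_eef_pos(): TCP position.
- read_tcp_rot(): TCP orientation.
- read_ft_force(): force on the tool from outside, world axes, zero at the start.
- read_ft_torque(): the same for the moment, N m.
- read_finger_gap(): finger opening in m.
- read_grasp_force(): force on a finger pad.
Only numpy, scipy, OpenCV 4.12 (cv2) and the standard library are available. Lean on these libraries where they do the work, as an engineer would, in place of code of your own. Each camera call takes 0.05 s, during which the arm holds its last target. There are 200 camera calls.

## Task

Close the open round connector port on the control box with the loose black screw cap, without forcing the thread: set the cap squarely on the port with its yellow stripe about a sixth of a turn clockwise of the port's yellow mark, keep it lightly pressed and turn it backwards (anticlockwise, seen from above) until you feel it drop into the thread. Then screw it clockwise until it is fully home on the flange, let go of it, and leave the other things on the bench where they are.

Things in the scene. Friction and masses are not known exactly. Their poses are not given: they have to be found in the camera images.
- cap_center (a point): Loose screw cap: black, ribbed, round, 56 mm across, 44 mm tall, about 90 g, standing open side down on the bench. Point on its axis, half-way up (22 mm above its lower edge). z is up; x points along the yellow stripe on its top, from the centre to the edge. Grip it across its upper half, which is solid.
- cap: The same cap, origin on its axis at its lower edge, same axes. The lower 23 mm is a hollow skirt with three inward lugs 6.4 mm above the lower edge, at unequal angles: it enters the thread only one way round. Set down within 3 mm of the port's axis, it is centred by the port's domed end.
- cap_stripe (a point): Outer end of the yellow stripe on the top of the cap: 22 mm from the cap's axis along the cap's x, 44 mm above its lower edge.
- port (a point): Centre of the open port on the top face of its square flange (72 mm wide, 83 mm above the table). z is up; x points to the yellow mark at the flange's edge. The cap's lower edge stands 12.6 mm above this point with its lugs on the level rim of the thread, 4 mm above it once dropped into the thread, 0 mm when fully home.
- rim (a point): Centre of the open port's threaded neck, at the thread's level rim, 17 mm above the flange; the neck is 42 mm across with a dome 5 mm above the rim. The thread start is not exactly at the mark: backing up, the cap drops with its stripe somewhere from 0.8 rad clockwise to 0.7 rad anticlockwise of it. That entry is only 0.1 to 0.2 rad wide.
- mark (a point): Yellow mark at the flange's edge, 36 mm from the open port's axis along the port's x. Right-hand thread: clockwise from the drop, up to 0.4 rad of level travel, then the cap sinks 4.5 mm per rad to its seat; home 0.9 to 1.35 rad after the drop, and tight 0.1 to 0.2 rad further.
- control_box: Fixed grey and white control box, 180 x 300 x 80 mm, origin under its centre. It carries the open port 65 mm to its y side; at -65 mm a second port, already closed with an identical cap, is not part of the job. Over 20 N between cap and box before the cap has dropped in crosses the thread; over 35 N at any time breaks it.
- nut_center (a point): Blue plastic gland ring lying on the bench, 42 mm across, 14 mm tall; point at its centre. Not part of the job.
- relay_center (a point): Pale clear and orange plug-in relay, 36 x 28 x 34 mm, standing on the bench; point at its centre. Not part of the job.
- breaker_center (a point): White circuit breaker, 70 x 18 x 80 mm, standing on the bench; point at its centre. Not part of the job.
- tape: Yellow ring (roll of marking tape), 80 mm across, 20 mm tall, lying on the bench; origin under its centre. Not part of the job.
- carton: Brown cardboard box, 70 mm cube, on the bench; origin under its centre. Not part of the job.
- screwdriver: Red-handled screwdriver lying on the bench towards the back; origin under its middle, x towards the blade. Not part of the job.
- pliers: Pliers with one red and one blue handle, 160 mm long, lying on the bench towards the back; origin under the pivot. Not part of the job.
Things that resemble listed ones, but are neither listed nor needed, are in the scene too. There is more than one size of the cap; the job needs the middle-sized.

How it is judged:
On the way, in this order (a step that is already met when the one before it is completed fails the run):
1. the cap rests on the rim of the thread, centred and upright, its stripe about a sixth of a turn (between 42 and 80 degrees) clockwise of the mark (z of cap_center in the frame of port between 0.033 and 0.0364 m and horizontal distance between cap_center and port below 0.005 m and angle between cap_center's own z axis and vertical below 0.08 rad and y of cap_stripe in the frame of port below -0.0147 m and x of cap_stripe in the frame of port above 0.0038 m), for 0.2 s.
2. turned backwards from there, the cap has dropped into the thread near the mark (z of cap_center in the frame of port between 0.0245 and 0.0275 m and horizontal distance between cap_center and port below 0.005 m and angle between cap_center's own z axis and vertical below 0.08 rad and x of cap_stripe in the frame of port above 0.012 m), for 0.1 s.
At the end, for the whole second after the job is handed in: The cap is screwed fully home: its lower edge within 1.2 mm of the flange, centred within 3 mm and upright within 3 degrees, at rest and released (z of cap_center in the frame of port between 0.0205 and 0.0232 m and horizontal distance between cap_center and port below 0.003 m and angle between cap_center's own z axis and vertical below 0.05 rad and linear speed of cap below 0.02 m/s); the robot touches nothing.
It fails at once if the cap is forced: more than 35 N between cap and control box (contact force between cap and control_box above 35 N).
It fails at once if the thread is crossed: the cap is pressed on the box with more than 20 N before it has dropped into the thread (contact force between cap and control_box above 20 N and z of cap_center in the frame of port above 0.029 m).
It fails at once if the cap is turned the wrong way on the rim (stripe more than 130 degrees from the mark) (z of cap_center in the frame of port between 0.032 and 0.0364 m and horizontal distance between cap_center and port below 0.004 m and x of cap_stripe in the frame of port below -0.0141 m).
It fails at once if another thing on the bench (gland ring, relay, breaker, tape, carton, screwdriver, pliers) is shifted by more than 20 mm (distance of any of nut_center, relay_center, breaker_center, tape, carton, screwdriver, pliers from where it was at the start of the episode above 0.02 m).
It also fails if it takes over 72 s, if anything falls off the work surface, if the arm or the gripper's body presses on something with over 40 N, if the wrist force passes 120 N, or if a joint passes its speed limit or range.

## Working session

There is one attempt and no reset: what is moved stays moved. The work goes in short steps, each a Python script; the robot and the scene stay as the last script left them, time stands still between calls to the robot, and variables do not carry over. Pictures are saved under pics/ and viewed, at most 10 in all, crops included, and the job is handed in when it is done.

```bash
ls; mkdir -p pics
cat > h.py <<'E'
import numpy as np, cv2
from bench import *
from scipy.spatial.transform import Rotation as R
def pix2plane(cam,uv,z,P=None):
    P=P or camera_params(cam); K=np.array(P["K"]); T=np.array(P["camera_from_world"])
    d=T[:3,:3].T@np.linalg.solve(K,[uv[0],uv[1],1]); o=-T[:3,:3].T@T[:3,3]
    return o+d*(z-o[2])/d[2]
def proj(cam,p,P=None):
    P=P or camera_params(cam); K=np.array(P["K"]); T=np.array(P["camera_from_world"])
    c=K@(T[:3,:3]@np.array(p)+T[:3,3]); return c[:2]/c[2]
def down(yaw): # tool z down, tool x at yaw
    return (R.from_euler('z',yaw)*R.from_euler('x',np.pi)).as_quat()
def save(n,im): cv2.imwrite(f'pics/{n}.png',cv2.cvtColor(im,cv2.COLOR_RGB2BGR))
E
python3 - <<'E'
from h import *
for c in("scene","side"):
    im=read_camera(c); save(c,im)
    P=camera_params(c); T=np.array(P["camera_from_world"]); print(c,-T[:3,:3].T@T[:3,3])
    for n,z in(("cap_center",.022),("cap_stripe",.044),("port",.083),("mark",.083),("rim",.1),("control_box",0)):
        for d in tip_of(c,n): print(n,np.round(d["at"]),round(d["confidence"],2),pix2plane(c,d["at"],z,P).round(3))
print(read_tcp_rot(),read_time_s())
E
```

```text
pics
scene [0.95148867 0.63660156 0.98646797]
cap_center [372. 298.] 0.58 [0.6   0.347 0.022]
cap_center [432. 291.] 0.56 [0.457 0.42  0.022]
cap_stripe [406. 279.] 0.72 [0.501 0.361 0.044]
cap_stripe [430. 278.] 0.57 [0.446 0.397 0.044]
cap_stripe [384. 284.] 0.55 [0.559 0.341 0.044]
port [298. 181.] 0.89 [ 0.567 -0.059  0.083]
mark [294. 186.] 0.63 [ 0.588 -0.048  0.083]
rim [302. 180.] 0.76 [ 0.562 -0.043  0.1  ]
side [-0.21984284 -0.89197973  1.11993369]
cap_center [276. 159.] 0.69 [0.613 0.352 0.022]
cap_center [236. 169.] 0.67 [0.448 0.399 0.022]
cap_center [255. 169.] 0.45 [0.505 0.35  0.022]
cap_stripe [266. 153.] 0.59 [0.588 0.384 0.044]
cap_stripe [231. 167.] 0.55 [0.424 0.397 0.044]
cap_stripe [257. 164.] 0.54 [0.516 0.345 0.044]
port [332. 202.] 0.66 [ 0.566 -0.053  0.083]
mark [335. 197.] 0.75 [ 0.593 -0.04   0.083]
mark [346. 228.] 0.26 [ 0.518 -0.179  0.083]
rim [331. 200.] 0.7 [ 0.556 -0.057  0.1  ]
control_box [346. 230.] 0.76 [ 0.568 -0.128  0.   ]
control_box [401. 214.] 0.52 [ 0.785 -0.199  0.   ]
[ 7.07086170e-01  7.07127392e-01  7.14514182e-06 -9.65621093e-06] 0.7
```

View pics/scene.png

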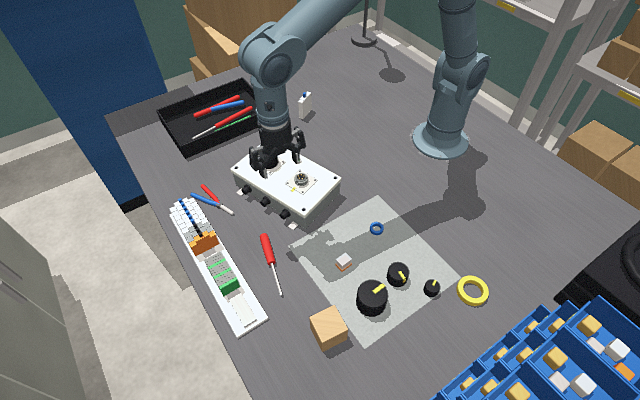

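Run:
```python
import cv2
a=cv2.imread('pics/scene.png')[250:330,340:470]; cv2.imwrite('pics/c1.png',cv2.resize(a,None,fx=6,fy=6,interpolation=cv2.INTER_CUBIC))
```

```text
(no output)
```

View pics/c1.png

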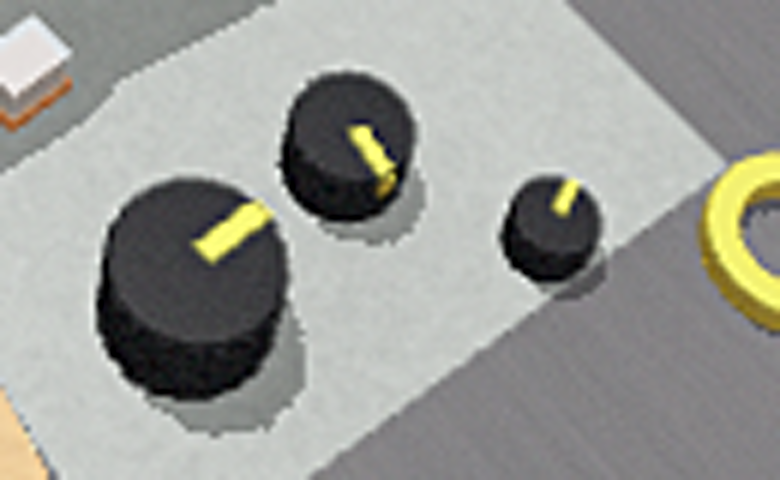

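Three caps look alike: large (372,298), middle (398,274) and small (432,287). I choose the middle one at (398,274), with its stripe running down and to the right towards (404,280). Next I check it close up with the wrist camera.

Run:
```python
from h import *
def wr(tag,names):
    P=camera_params("wrist"); im=read_camera("wrist"); save(tag,im)
    for n,z in names:
        for d in tip_of("wrist",n): print(tag,n,np.round(d["at"],1),round(d["confidence"],2),pix2plane("wrist",d["at"],z,P).round(4))
P=camera_params("wrist");T=np.array(P["camera_from_world"]);print(-T[:3,:3].T@T[:3,3],T[2,:3],P["K"])
PN=(("port",.083),("mark",.083),("rim",.1),("control_box",0))
wr("w0",PN)
move_ptp([.56,-.05,.32],down(np.pi/2)); wr("w1",PN)
move_ptp([.505,.34,.27],down(np.pi/2)); wr("w2",(("cap_center",.022),("cap_stripe",.044),("relay_center",.017),("nut_center",.007)))
print(read_time_s(),read_qpos(), [np.round(proj("wrist",p),1) for p in([.56,-.05,.083],[.505,.34,.044])])
a=cv2.imread('pics/w1.png');b=cv2.imread('pics/w2.png')
cv2.imwrite('pics/w12.png',cv2.resize(np.vstack([a,b]),(480,600)))
```

```text
[0.64942745 0.07018304 0.37402723] [ 4.48589630e-04 -2.71655390e-01 -9.62394487e-01] [[339.19576786   0.         321.37450411]
 [  0.         339.19576786 205.27681761]
 [  0.           0.           1.        ]]
w0 port [224.2 249.9] 0.96 [ 0.5596 -0.0549  0.083 ]
w0 mark [262.2 239.1] 0.66 [ 0.5953 -0.0442  0.083 ]
w0 rim [218.8 258.1] 0.78 [ 0.5595 -0.0554  0.1   ]
w0 control_box [264.3 271. ] 0.82 [ 0.5805 -0.1182  0.    ]
w1 port [322.9 183.5] 0.75 [ 0.5617 -0.0573  0.083 ]
w1 mark [349.9 170.7] 0.82 [ 0.5908 -0.0432  0.083 ]
w1 rim [318.4 181.5] 0.72 [ 0.557  -0.0515  0.1   ]
w1 control_box [332.8 216.3] 0.66 [ 0.5759 -0.121   0.    ]
w2 cap_center [410.3 168. ] 0.83 [0.6045 0.3453 0.022 ]
w2 cap_center [312.9 182.8] 0.67 [0.4967 0.329  0.022 ]
w2 cap_center [266.8 104.7] 0.61 [0.4491 0.4128 0.022 ]
w2 cap_stripe [387.4 177.7] 0.75 [0.5754 0.3389 0.044 ]
w2 cap_stripe [249.5 113.1] 0.57 [0.4349 0.4046 0.044 ]
w2 relay_center [393.6 274.7] 0.92 [0.5944 0.2127 0.017 ]
w2 nut_center [273.2 296.8] 0.91 [0.444  0.1767 0.007 ]
w2 nut_center [394.7 273.6] 0.7 [0.5981 0.209  0.007 ]
3.4917 [-0.48749838  0.29982909 -0.20626833  1.67064504  0.06606521  1.17761032
 -0.71255613] [array([365.6, 490.9]), array([320.9, 177.8])]
```

View pics/w12.png

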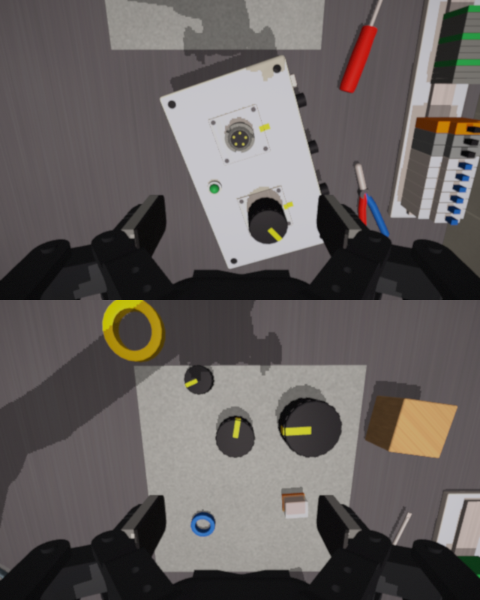

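The middle cap shows at about (313,182) in w2 with its stripe pointing roughly +y. The open port with its pins is at (320,182) in w1, its mark at (351,170). I take closer views at several yaws so that calibration bias averages out.

```bash
cat >> h.py <<'E'
def yellow(im,P,z,near,rad):
    hsv=cv2.cvtColor(im,cv2.COLOR_RGB2HSV); m=cv2.inRange(hsv,(22,110,90),(35,255,255))
    v,u=np.nonzero(m); X=np.array([pix2plane("wrist",p,z,P)[:2] for p in zip(u,v)]).reshape(-1,2)
    return X[np.hypot(*(X-near[:2]).T)<rad]
def capfit(im,P,c,r=.028,h=.044,z0=0,thr=75):
    "cap axis from centroid of dark blob against the model silhouette"
    m=(im.max(2)<thr).astype(np.uint8); hsv=cv2.cvtColor(im,cv2.COLOR_RGB2HSV); m|=(cv2.inRange(hsv,(22,110,60),(35,255,255))>0).astype(np.uint8)
    n,l,s,ce=cv2.connectedComponentsWithStats(cv2.morphologyEx(m,cv2.MORPH_OPEN,np.ones((3,3))))
    k=1+np.argmin(np.hypot(*(ce[1:]-proj("wrist",[*c[:2],z0+h/2],P)).T)); t=np.linspace(0,2*np.pi,60)
    c=np.array(c[:2],float)
    for _ in range(5):
        pts=np.array([proj("wrist",[c[0]+r*np.cos(a),c[1]+r*np.sin(a),z],P) for z in(z0,z0+h) for a in t],np.float32)
        hu=cv2.convexHull(pts); M=cv2.moments(hu); g=np.array([M['m10'],M['m01']])/M['m00']
        c+=(pix2plane("wrist",ce[k],z0+h/2,P)-pix2plane("wrist",g,z0+h/2,P))[:2]
    return c,s[k,4],M['m00']
E
python3 - <<'E'
from h import *
C=[]
for i,yaw in enumerate((90,30)):
    q=down(np.radians(yaw)); move_ptp([.497,.335,.19],q); P=camera_params("wrist"); im=read_camera("wrist"); save(f"k{i}",im)
    c,a,b=capfit(im,P,[.499,.335]); X=yellow(im,P,.044,c,.03); e=X-c
    print("cap",yaw,c.round(4),a,b,"stripe mean ang",np.degrees(np.arctan2(*e.mean(0)[::-1])).round(1),np.hypot(*e.T).min().round(4),np.hypot(*e.T).max().round(4))
    for n,z in(("cap_center",.022),("cap_stripe",.044)):
        print(n,[(d["confidence"].__round__(2),pix2plane("wrist",d["at"],z,P)[:2].round(4)) for d in tip_of("wrist",n)])
    C.append(im)
for i,yaw in enumerate((30,90,150)):
    q=down(np.radians(yaw)); move_ptp([.56,-.055,.23],q); P=camera_params("wrist"); im=read_camera("wrist"); save(f"p{i}",im)
    r={n:[(d["confidence"].__round__(2),pix2plane("wrist",d["at"],z,P)[:2].round(4)) for d in tip_of("wrist",n)] for n,z in(("port",.083),("mark",.083),("rim",.1))}
    X=yellow(im,P,.083,np.array([.56,-.055]),.045); print("port",yaw,r,"yel",len(X),X.mean(0).round(4),read_qpos()[6].round(2)); C.append(im)
print(read_time_s())
m=np.vstack([np.hstack([C[0][60:310,170:470],C[1][60:310,170:470]]),np.hstack([C[3][60:310,170:470],C[2][60:310,170:470]])]); save("m1",m)
E
```

```text
cap 90 [0.4977 0.3322] 3620 3910.2839651170652 stripe mean ang 80.1 0.0008 0.0294
cap_center [(0.83, array([0.496, 0.326])), (0.78, array([0.6035, 0.3468])), (0.69, array([0.4513, 0.4131]))]
cap_stripe [(0.86, array([0.5764, 0.3395])), (0.65, array([0.4345, 0.4033])), (0.62, array([0.5024, 0.3527]))]
cap 30 [0.4979 0.3315] 3602 3858.363768170122 stripe mean ang 83.5 0.001 0.0284
cap_center [(0.9, array([0.6037, 0.3457])), (0.88, array([0.4952, 0.3293])), (0.66, array([0.4525, 0.4117]))]
cap_stripe [(0.94, array([0.4386, 0.4042])), (0.73, array([0.5725, 0.3428])), (0.64, array([0.502 , 0.3541]))]
port 30 {'port': [(0.72, array([ 0.5568, -0.0589]))], 'mark': [(0.82, array([ 0.5928, -0.0438]))], 'rim': [(0.85, array([ 0.5565, -0.0535]))]} yel 291 [ 0.5792 -0.0479] -0.98
port 90 {'port': [(0.73, array([ 0.5595, -0.0565]))], 'mark': [(0.85, array([ 0.5911, -0.0443]))], 'rim': [(0.76, array([ 0.5548, -0.054 ]))]} yel 276 [ 0.579  -0.0498] 0.03
port 150 {'port': [(0.73, array([ 0.5606, -0.0547]))], 'mark': [(0.62, array([ 0.5923, -0.0446]))], 'rim': [(0.85, array([ 0.5611, -0.0557]))]} yel 261 [ 0.5805 -0.0491] 1.05
9.1417
```

View pics/m1.png

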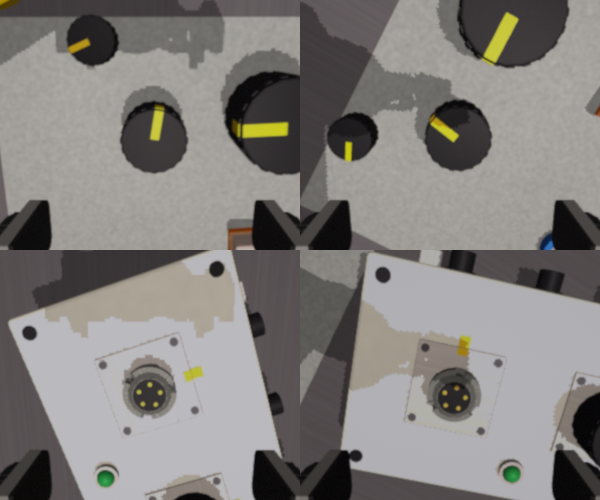

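m1 shows the middle cap at (154,137), stripe pointing up. The port's flange has four corner screws, at (103,367), (174,341), (195,410) and (127,431), and the mark at (193,373). I fit the four screws over the three views to get the port's centre.

```bash
cat > fit.py <<'E'
from h import *
from scipy.optimize import minimize
from scipy.ndimage import map_coordinates
# wrist camera poses for the saved pictures: rebuilt from tool-fixed mounting
P=camera_params("wrist"); T=np.array(P["camera_from_world"])
def M(pos,q): A=np.eye(4);A[:3,:3]=R.from_quat(q).as_matrix();A[:3,3]=pos;return A
CT=T@M(read_eef_pos(),read_tcp_rot())
V=[]
for i,yaw in enumerate((30,90,150)):
    Pi=dict(K=P["K"],camera_from_world=CT@np.linalg.inv(M([.56,-.055,.23],down(np.radians(yaw)))))
    im=cv2.cvtColor(cv2.imread(f'pics/p{i}.png'),cv2.COLOR_BGR2RGB); V.append((im,Pi))
print("hand",pix2plane("wrist",(319.75,197.25),.083,V[1][1]).round(4),pix2plane("wrist",(324.25,199),.083,V[0][1]).round(4))
def cost(p,vs):
    s=0
    for im,Pi in vs:
        g=cv2.GaussianBlur(cv2.cvtColor(im,cv2.COLOR_RGB2GRAY).astype(np.float32),(0,0),1.7)
        c=np.array([proj("wrist",[*(p[:2]+R.from_euler('z',p[2]+k*np.pi/2).apply([p[3],p[3],0])[:2]),.083],Pi) for k in range(4)])
        s+=map_coordinates(g,[c[:,1],c[:,0]],order=1).sum()
    return s
for vs in(V,V[:1],V[1:2],V[2:]):
    best=min((minimize(cost,[.559+dx,-.056+dy,np.radians(17),a],args=(vs,),method='Nelder-Mead',options=dict(initial_simplex=np.array([.559+dx,-.056+dy,.3,a])+np.vstack([np.zeros(4),np.diag([.003,.003,.06,.002])]))) for dx in(-.002,.002) for dy in(-.002,.002) for a in(.027,.029)),key=lambda r:r.fun)
    c=best.x; print(c.round(4),round(best.fun/len(vs)))
    for im,Pi in vs:
        X=yellow(im,Pi,.083,c,.045); e=X-c[:2]; e=e[np.hypot(*e.T)>.025]; print("  mark",len(e),e.mean(0).round(4),np.degrees(np.arctan2(*e.mean(0)[::-1])).round(1))
E
python3 fit.py
```

```text
hand [ 0.5596 -0.0546  0.083 ] [ 0.5607 -0.0584  0.083 ]
[ 0.5588 -0.056   0.3159  0.0301] 425
  mark 189 [0.0365 0.0093] 14.2
  mark 161 [0.0357 0.013 ] 20.1
  mark 152 [0.0342 0.0134] 21.3
[ 0.5593 -0.0585  0.3079  0.0301] 344
  mark 185 [0.0359 0.0117] 18.1
[ 0.559  -0.0552  0.3191  0.0301] 415
  mark 166 [0.0357 0.0123] 19.0
[ 0.5577 -0.0545  0.3196  0.03  ] 338
  mark 152 [0.0353 0.0119] 18.7
```

Run:
```python
from h import *
g=np.radians(155); c=[.4957,.332]
for y in(31,31+100,31-75): print(y,np.round(inverse_kinematics([.557,-.0566,.13],down(np.radians(y))),2))
move_ptp([*c,.13],down(g)); print(read_qpos().round(2))
movel([*c,.030],speed=.1); print(read_ft_force().round(2) if hasattr(read_ft_force(),'round') else read_ft_force())
move_gripper(.05,50); print("gap",read_finger_gap(),read_grasp_force(),np.round(read_ft_force(),2),np.round(read_eef_pos(),4))
movel([*c,.20],speed=.15); pause(.2); print("gap",read_finger_gap(),np.round(read_ft_force(),2))
move_ptp([.557,-.0566,.19],down(g-np.radians(123.7))); print(read_qpos().round(2),read_eef_pos(),np.round(read_ft_force(),2),read_time_s())
P=camera_params("wrist"); im=read_camera("wrist"); save("g0",im); save("s0",read_camera("scene")[120:240,220:400])
print(proj("wrist",[.557,-.0566,.2]),proj("wrist",[.557,-.0566,.083]))
X=yellow(im,P,.19+.014,np.array([.557,-.0566]),.03); e=X-[.557,-.0566]; print(len(X),e.min(0),e.max(0),np.degrees(np.arctan2(*e.mean(0)[::-1])))
```

```text
31 [-0.14  0.36  0.19  1.92 -0.09  0.87 -0.93]
131 [ 0.07  0.36 -0.05  1.91  0.02  0.87  0.73]
-44 [-0.95  0.88  1.37  1.96 -0.96  1.18 -1.53]
[-0.39  0.44 -0.32  1.81  0.17  0.92  0.34]
[-0.05 -0.2  -0.17]
gap 0.05475678841204486 52.981995500740595 [ 0.36 -0.38  4.62] [0.4965 0.3325 0.0311]
gap 0.05511697326630474 [-0.46 -0.1  -1.6 ]
[-0.1   0.28  0.15  1.88 -0.05  0.99 -0.96] [ 0.5573212  -0.05476362  0.18998462] [ 0.2   0.96 -1.02] 15.125
[328.89379763 302.90498519] [325.65382424 212.63410708]
1262 [-0.00258718 -0.01842974] [0.0217373  0.00240748] -42.77500790810017
```

View pics/g0.png

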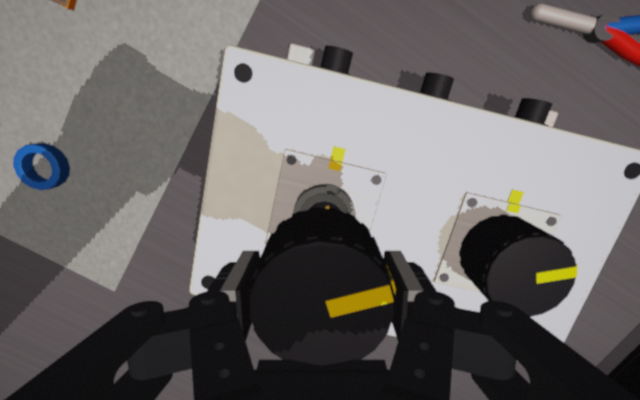

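The cap is held with its stripe at about -43°, as planned; the port is visible at (325,205), below the cap. Next I lower it gently until it makes contact.

```bash
cat >> h.py <<'E'
import json
PX,PY,MARK=.557,-.0566,np.radians(18.3)
def st(): return np.array(read_eef_pos()),np.array(read_ft_force())
E
python3 - <<'E'
from h import *
pause(.3); p,f0=st(); print(p,f0); q=read_tcp_rot()
movel([PX,PY,.134],speed=.08); pause(.3); p,f0=st(); print(p.round(4),f0.round(2)); t=read_time_s()
z=.134; x,y=PX,PY
for i in range(30):
    z-=.0005; movel([x,y,z],speed=.01); p,f=st(); d=f-f0
    if i%3==0 or d[2]>2: print(round(z,4),p.round(4),d.round(1))
    if d[2]>5: break
print((read_time_s()-t)/(i+1)); pause(.3); p,f=st(); print(p.round(4),(f-f0).round(2),np.round(read_ft_torque(),2),read_time_s())
json.dump(dict(f0=f0.tolist(),z=z,zc=p[2]),open('s.json','w'))
save("s1",read_camera("scene")[130:230,230:380])
E
```

```text
[ 0.55706354 -0.05611486  0.18995714] [-0.80710197  0.2630563  -1.2523013 ]
[ 0.5574 -0.0566  0.1345] [-0.56 -0.08 -0.57]
0.1335 [ 0.557  -0.0566  0.1335] [ 0.4 -0.  -0.5]
0.132 [ 0.557  -0.0566  0.132 ] [ 1.6 -0.2 -0.6]
0.1305 [ 0.5571 -0.0567  0.1308] [ 0.3 -1.1  2.9]
0.13 [ 0.5572 -0.0566  0.1306] [-1.6  0.7  6. ]
0.25
[ 0.5572 -0.0566  0.1305] [-1.37  0.74  5.73] [0.09 0.43 0.02] 18.975
```

Contact came 4 mm higher than the rim, so the cap may be sitting off-axis on the dome. I check where the cap sits in the hand.

Run:
```python
from h import *
p,f=st(); P=camera_params("wrist"); T=np.array(P["camera_from_world"]); A=np.eye(4); A[:3,:3]=R.from_quat(read_tcp_rot()).as_matrix(); A[:3,3]=p
CT=T@A; np.save('CT.npy',CT); Pt=dict(K=P["K"],camera_from_world=CT)
im=read_camera("wrist"); save("g1",im)
c=np.clip(im[200:400,200:450].astype(float)*2.2,0,255).astype(np.uint8); c=cv2.resize(c,None,fx=3,fy=3,interpolation=cv2.INTER_CUBIC)
pts=np.array([(proj("wrist",[.028*np.cos(a),.028*np.sin(a),-.0133],Pt)-[200,200])*3 for a in np.linspace(0,2*np.pi,60)]).astype(int)
cv2.polylines(c,[pts],True,(255,0,0),1); o=((proj("wrist",[0,0,-.0133],Pt)-[200,200])*3).astype(int); cv2.circle(c,tuple(int(v) for v in o),3,(255,0,0),-1)
save("g1c",c)
# baseline vs contact torque
t1=np.array(read_ft_torque()); f1=f; movel([PX,PY,.134],speed=.02); pause(.3); print((t1-read_ft_torque()).round(3),(f1-st()[1]).round(2))
```

```text
[ 0.056  0.39  -0.01 ] [-0.92 -0.21  5.94]
```

View pics/g1c.png

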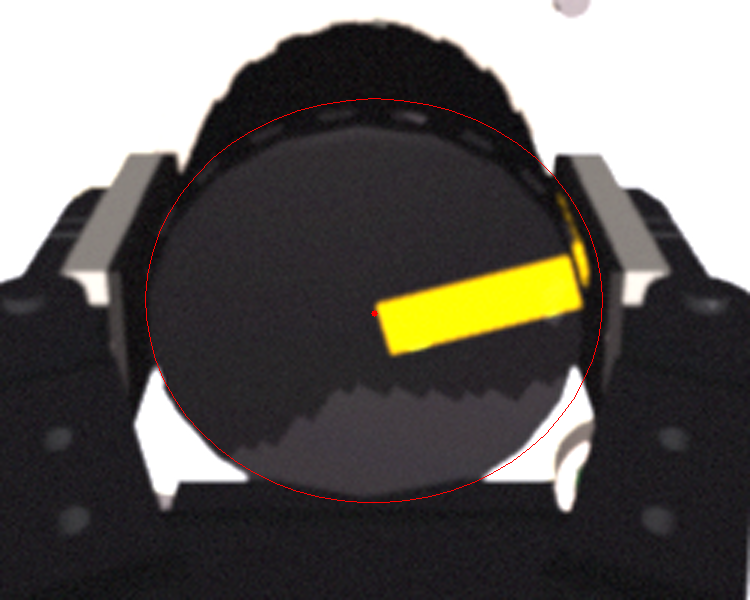

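Run:
```python
from h import *
from scipy.optimize import fsolve
Pt=dict(K=camera_params("wrist")["K"],camera_from_world=np.load('CT.npy'))
def rows(dx,zt,dy=0):
    a=np.linspace(0,2*np.pi,181)
    t=np.array([proj("wrist",[dx+.028*np.cos(k),dy+.028*np.sin(k),zt],Pt) for k in a]); b=np.array([proj("wrist",[dx+.028*np.cos(k),dy+.028*np.sin(k),zt+.044],Pt) for k in a])
    return t,b
f=lambda v:[rows(*v)[0][:,1].max()-(200+500/3), rows(*v)[1][:,1].min()-(200+20/3)]
s=fsolve(f,[0,-.0133]); t,b=rows(*s); print("dx,zt",s,"width pred",np.ptp(t[:,0])*3,"meas ~436; x range",((t[:,0].min()-200)*3,(t[:,0].max()-200)*3), "top of disc",(t[:,1].min()-200)*3)
for zt in(-.0133,-.0095,-.008): t,b=rows(0,zt); print(zt,np.ptp(t[:,0])*3,(t[:,1].max()-200)*3,(t[:,1].min()-200)*3,(b[:,1].min()-200)*3)
print(read_time_s())
```

```text
dx,zt [-0.00489844 -0.00722462] width pred 431.6190425016375 meas ~436; x range (np.float64(157.87550325541852), np.float64(589.4945457570561)) top of disc 119.17640522342782
-0.0133 456.5022556694477 502.72439857598056 98.97473229203291 0.6955069391321729
-0.0095 443.47968097474734 481.9478564852671 87.77562105084183 -5.403492312123404
-0.008 438.54144055274503 474.0501742413351 83.53890728220654 -7.736523287602381
19.725
```

Run:
```python
from h import *
x,y=.5606,-.0548; t0=np.array(read_ft_torque()); 
movel([x,y,.1325],speed=.05); pause(.2); p,f0=st(); t0=np.array(read_ft_torque()); print(p.round(4),f0.round(2)); z=.1325
while z>.122:
    z-=.0005; movel([x,y,z],speed=.02); p,f=st(); d=f-f0
    if d[2]>1.5: print(round(z,4),p.round(4),d.round(1),(np.array(read_ft_torque())-t0).round(2))
    if d[2]>4: break
print(read_time_s())
```

```text
[ 0.5606 -0.0548  0.1325] [-0.24 -0.16 -1.82]
0.1305 [ 0.5606 -0.0548  0.1305] [-0.5  0.1  1.5] [-0.07 -0.05 -0.03]
0.126 [ 0.5608 -0.0548  0.1264] [-0.1  0.3  3.9] [-0.01  0.16  0.03]
0.1255 [ 0.5609 -0.0548  0.1262] [-2.2  0.3  5.9] [ 0.12  0.35 -0.02]
23.675
```

The cap now rests at the expected rim height (TCP 0.1264). I turn it backwards under light pressure, compensating for the cap's offset in the hand.

```bash
cat > turn.py <<'E'
from h import *
DX=-.003
def off(yaw): return -DX*np.array([np.cos(yaw),np.sin(yaw)])
def yaw_now(): 
    m=R.from_quat(read_tcp_rot()).as_matrix(); return np.arctan2(m[1,0],m[0,0])
def go(c,z,yaw,speed=.02): movel([*(c+off(yaw)),z],down(yaw),speed=speed)
E
python3 - <<'E'
from turn import *
pause(.3); F0=np.array([-.4,0,-1.2]); yaw=yaw_now(); p,f=st(); y0=yaw; c=np.array([.5606,-.0548])-off(yaw); z=.1255
print(np.degrees(yaw),p.round(4),(f-F0).round(1),read_time_s()); T0=read_time_s(); zr=p[2]; n=0; drop=False
while read_time_s()-T0<16 and yaw-y0<1.85:
    p,f=st(); d=f-F0
    if n%5==0: print(round(yaw-y0,2),p.round(4),d.round(1),round(read_time_s()-T0,2))
    n+=1
    if max(abs(d[:2]))>8 or d[2]>12: print("big",d.round(1))
    if d[2]<2.2:
        z-=.0006; go(c,z,yaw); p,f=st(); print("  sink",round(yaw-y0,2),p.round(4),(f-F0).round(1))
        if p[2]<zr-.003: drop=True
        if drop and (f-F0)[2]>3: break
        if p[2]<zr-.0105: break
        continue
    if drop: break
    z+=np.clip((d[2]-5.5)*.00012,-.0004,.0004); l=np.where(abs(d[:2])>1.2,d[:2],0); c+=l*.00012
    yaw+=.04; go(c,z,yaw)
p,f=st(); print("drop",drop,yaw-y0,p.round(4),(f-F0).round(1),c,z,read_time_s(),read_qpos().round(2))
json.dump(dict(c=c.tolist(),z=z,yaw=yaw,zr=zr,y0=y0),open('s.json','w'))
E
```

```text
31.2990932284833 [ 0.5609 -0.0548  0.1262] [-1.   0.6  6.5] 23.975
0.0 [ 0.5609 -0.0548  0.1262] [-1.   0.6  6.5] 0.0
0.2 [ 0.5606 -0.0541  0.1262] [1.  1.  6.1] 1.25
0.4 [ 0.5597 -0.0539  0.1262] [ 0.  -0.2  5.5] 2.5
0.6 [ 0.5594 -0.0533  0.1263] [0.6 0.6 5.5] 3.75
0.8 [ 0.5588 -0.0532  0.126 ] [0.1 0.1 4.3] 5.0
  sink 0.92 [ 0.5585 -0.0532  0.1248] [-0.2  0.3  2. ]
  sink 0.92 [ 0.5586 -0.0533  0.1246] [-0.2  0.4  5. ]
0.92 [ 0.5586 -0.0533  0.1246] [-0.2  0.4  5. ] 6.25
  sink 0.96 [ 0.5581 -0.0535  0.1231] [0.7 0.2 0.5]
  sink 0.96 [ 0.5581 -0.0534  0.1227] [1.3 0.1 0.4]
  sink 0.96 [ 0.5582 -0.0534  0.1223] [-0.4 -0.2  0.4]
  sink 0.96 [ 0.5584 -0.0533  0.1217] [ 0.1  0.1 -0.4]
0.96 [ 0.5584 -0.0533  0.1217] [ 0.1  0.1 -0.4] 7.5
  sink 0.96 [ 0.5583 -0.0534  0.1211] [ 0.8 -0.3  0.8]
  sink 0.96 [ 0.5584 -0.0534  0.1205] [0.4 0.2 0.5]
  sink 0.96 [ 0.5584 -0.0534  0.1199] [ 1.2 -0.3  0. ]
  sink 0.96 [ 0.5584 -0.0534  0.1193] [ 0.6 -0.2  0.8]
  sink 0.96 [ 0.5584 -0.0534  0.1187] [ 0.7  0.5 -0.1]
0.96 [ 0.5584 -0.0534  0.1187] [ 0.7  0.5 -0.1] 8.75
  sink 0.96 [ 0.5584 -0.0534  0.1181] [ 1.  -0.2  0.3]
  sink 0.96 [ 0.5585 -0.0533  0.1178] [-0.2 -0.1  1.9]
  sink 0.96 [ 0.5586 -0.0534  0.1176] [-2.5 -0.8  5.5]
drop True 0.9600000000000009 [ 0.5586 -0.0534  0.1176] [-2.5 -0.8  5.5] [ 0.55823173 -0.05634665] 0.11697649913008336 33.475 [ 0.05  0.38 -0.04  1.92  0.02  0.85 -0.06]
```

It dropped 8.6 mm into the thread, 0.96 rad back. Now I screw it clockwise under light pressure.

Run:
```python
from turn import *
pause(.15); S=json.load(open('s.json')); F0=np.array([-.4,0,-1.2]); c=np.array(S['c']); z=S['z']; yaw=yd=S['yaw']; zd=st()[0][2]; tz0=read_ft_torque()[2]; n=0; T0=read_time_s()
while read_time_s()-T0<14 and yd-yaw<1.55:
    p,f=st(); d=f-F0; tz=read_ft_torque()[2]-tz0
    if n%3==0 or p[2]<zd-.0034: print(round(yd-yaw,2),p.round(4),d.round(1),round(tz,2))
    n+=1
    if np.linalg.norm(d)>18: print("HIGH",d); break
    if p[2]<zd-.0034 and (abs(tz)>.45): print("tight"); break
    z+=np.clip((d[2]-4.5)*.00015,-.0005,.0005); l=np.where(abs(d[:2])>1.2,d[:2],0); c+=l*.00012
    yaw-=.05; go(c,z,yaw)
p,f=st(); print("end",round(yd-yaw,2),p.round(4),(f-F0).round(1),round(read_ft_torque()[2]-tz0,2),read_time_s(),read_qpos().round(2))
json.dump(dict(c=c.tolist(),z=z,yaw=yaw,zd=zd),open('s2.json','w'))
```

```text
0.0 [ 0.5586 -0.0533  0.1176] [-1.5  0.5  7.1] 0.0
0.15 [ 0.5592 -0.0535  0.1176] [ 0.3 -0.7  5.6] -0.02
0.3 [ 0.5591 -0.0535  0.117 ] [0.  0.1 3.7] -0.06
0.45 [ 0.5594 -0.0536  0.1164] [-0.2 -0.7  2.2] -0.02
0.6 [ 0.5605 -0.0541  0.1157] [-0.1  0.3  3.5] -0.04
0.75 [ 0.5609 -0.0543  0.115 ] [0.5 0.6 2.8] -0.03
0.9 [ 0.561  -0.0546  0.1143] [-0.6 -0.   3.6] -0.02
0.95 [ 0.561  -0.0547  0.1141] [ 0.3 -0.8  3.1] -0.06
1.0 [ 0.5612 -0.0548  0.1141] [0.2 1.5 3.9] -0.04
1.05 [ 0.5614 -0.0549  0.1141] [-0.5 -0.9  4.5] -0.14
1.1 [ 0.5615 -0.055   0.1141] [ 0.5 -0.1  4.2] -0.02
1.15 [ 0.5615 -0.0551  0.114 ] [-0.   0.3  5.7] -0.09
1.2 [ 0.5614 -0.0552  0.114 ] [ 0.6 -1.   5. ] -0.11
1.25 [ 0.5614 -0.0554  0.114 ] [ 0.4 -0.1  4.1] -0.24
1.3 [ 0.5614 -0.0557  0.114 ] [0.5 0.5 5.2] -0.23
1.35 [ 0.5614 -0.0559  0.114 ] [0.  0.5 4.2] -0.18
1.4 [ 0.5615 -0.056   0.114 ] [ 0.8 -1.1  4.4] -0.16
1.45 [ 0.5615 -0.0561  0.1141] [ 0.3 -0.9  4.9] -0.19
1.5 [ 0.5614 -0.0561  0.114 ] [ 0.4 -0.2  4.3] -0.18
end 1.55 [ 0.5615 -0.0563  0.1141] [ 0.3 -0.4  5.3] -0.2 41.375 [-0.2   0.39  0.26  1.92 -0.13  0.84 -1.47]
```

It sank 3.6 mm and then levelled off. I release it and check height and stripe with the camera.

Run:
```python
from turn import *
p,f=st(); P=camera_params("wrist"); im=read_camera("wrist"); cc=np.array([.5582,-.0563])
X=yellow(im,P,.127,cc,.032); e=X-cc; print("in hand stripe",np.degrees(np.arctan2(*e.mean(0)[::-1])-MARK))
move_gripper(.085); yaw=yaw_now(); print(np.round(read_ft_force(),2))
movel([cc[0],cc[1],.26],speed=.2); pause(.1); P=camera_params("wrist"); im=read_camera("wrist"); save("f0",im)
for h in(0,.004): 
    c,a,b=capfit(im,P,cc,z0=.083+h); X=yellow(im,P,.127+h,c,.03); e=X-c; print(h,c.round(4),a,round(b),"stripe-mark",np.degrees(np.arctan2(*e.mean(0)[::-1])-MARK).round(1))
print(np.degrees(yaw),read_time_s()); u,v=proj("wrist",[*cc,.1]).astype(int); save("f0c",cv2.resize(im[max(0,v-110):v+130,max(0,u-130):u+170],None,fx=2.4,fy=2.4))
save("f1",cv2.resize(read_camera("side")[170:250,290:390],None,fx=5,fy=5))
```

```text
in hand stripe -94.5424822378022
[-0.78 -0.99  0.01]
0 [ 0.5587 -0.0547] 4076 4351 stripe-mark -96.7
0.004 [ 0.5597 -0.0548] 4076 4484 stripe-mark -96.6
-2.472624874012745 42.875
```

View pics/f0c.png

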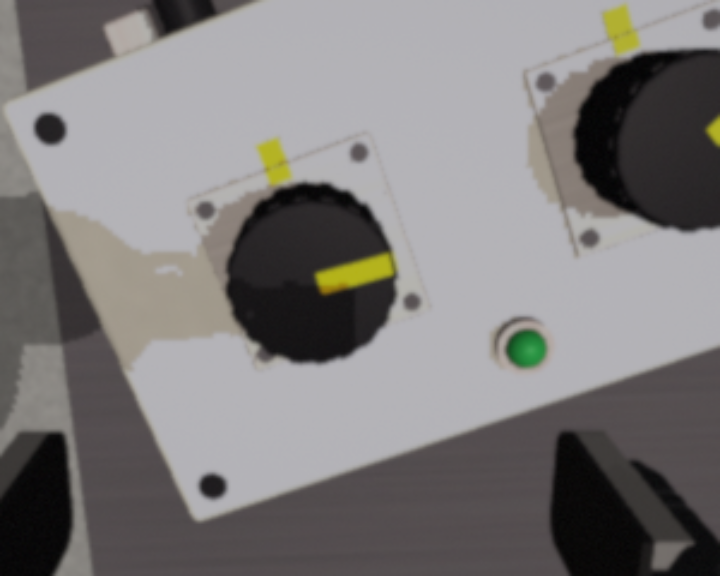

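View pics/f1.png

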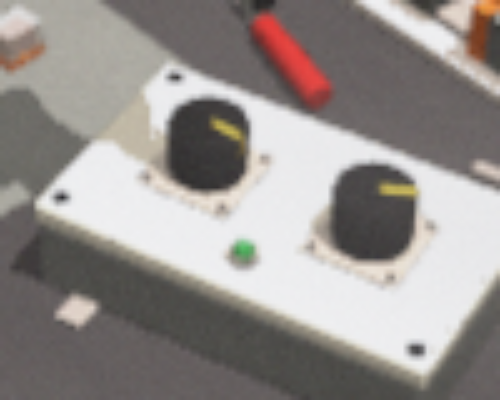

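Both views show the cap upright and flush on its flange like the closed port's cap, at (312,272) in f0c and (208,145) in f1. Its stripe followed the full turn (about -95° from the mark), which is past the latest possible home angle. The gripper is clear, so I hand it in.

```bash
python3 -c "
from bench import *
print(sign_off())"
```

```text
the job is handed in; nothing more can be done
None
```

The middle-sized cap dropped into the thread about 0.96 rad back and was screwed 1.55 rad clockwise to its seat on the flange, then released; nothing else on the bench was touched on purpose, and I handed the job in at about 43 s (no verdict was returned).

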